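# Load the jar warmer and hold its fill tap at the third click

### The arm

A 7-joint arm with a two-finger parallel gripper is mounted at the origin on the work surface. World frame = base frame: x ahead of the robot, y to its left, z up, the work surface at z = 0. Lengths are in m, angles in rad, forces in N, time in s.
With the tool pointing down it reaches from about 0.35 to 0.9 m from the base axis. Payload 8.1 kg.
Tool frame: the origin (TCP) lies at the very end of the fingers, on their centre line; the grasp point (between the pads) lies arm.hold_point_z behind it (arm.hold_point_z is the distance from the TCP to the grasp point, in m); z points along the fingers, y is the line along which they close (so a half turn about z gives the same grasp; the last joint's range is limited). The gripper opens to 92 mm and grips with 3 to 60 N. Pads are 19 mm wide; open, the fingers measure 130 mm over their backs; the gripper's body (75 mm by 190 mm) begins 47 mm behind the grasp point.
Start: joints at [-1.422, 0.434, 0.025, 1.573, -0.012, 1.134, -0.075], TCP at [0.156, 0.605, 0.227] pointing down, gripper open.
Joint ranges: [-2.62, 2.62], [-0.44, 2.09], [-1.27, 1.32], [0.08, 2.57], [-1.32, 4.46], [0.12, 2], [-2.74, 2.74]. Speed limits (rad/s): [2.22, 2.22, 3.01, 3.01, 3.14, 3.14, 3.14].

### API

Orientations are given as a rotation vector (axis times angle).
In Python, from cell import arm, vision, job, cut_out gives the robot as it stands. The module is installed in compiled form; this text tells all that it offers.
- The arm moves only by the tool play_rows, never from a script. Its argument "increments" is text: rows parted by semicolons, each of 5 numbers parted by spaces: the shift along the tool's x, y, z in cm, then the turn about the tool's z in degrees, then the opening, from -1 (shut) to 1 (fully open), so that 0 is half open. A call has 1 to 5 rows; each row shifts and turns the commanded pose from where the row before left it, along the tool's axes as they then stand; what a row does not reach is not made up. A row lasts 1/12 s, in which the tool goes at most 41.7 mm and 7.16 degrees, less where a joint would pass 70% of its speed; a pose out of reach is approached as far as the arm can. A call is refused whole if a number of a shift passes 4.17 or a number of a turn 7.16, either way. A call with a gripper value outside its range is refused whole. The fingers move at their own pace and stop on an object; "grip_force" is the grip in N (left out, the last holds). Time passes only in rows, so rows that do not move let the fingers close. It gives the time, the measured TCP pose, the force, the opening and the grip force at its end, in the units of the state.
- arm.observe(): the state, without advancing time (a new reading comes with each control period).
- vision.get_image(name): name is "side" or "top"; returns a dict with "frame" (480x640x3 uint8, red, green, blue), "z_map" (480x640 float32, m along the optical axis (not along the pixel's ray), 0 where there is no reading), "mtx" (3x3 intrinsics, pixels), "cam_to_world" (4x4, takes a point from camera to world coordinates). Camera axes: x right, y up, looking along -z (the intrinsics and any distortion apply to the point x, -y, -z); pixel columns grow to the right and rows downward; lengths in m; the calibration is good to about 2 mm. A picture is of the moment at which its call begins.
- job.sign_off(): hands the job in; it is judged then, once.
Trained networks look in a picture, given as the dict that the camera call returned (one of the last four; its "shot" number tells which), for a name from the list of things; names that differ only in an ending like _2 or _b are one class to them, and where a whole thing is asked for, a point or a joint stands for the part that bears it (a point fixed in the world has none). Each returns a list of dicts, best first, with "confidence" (0 to 1); they miss things now and then, are a little off and sometimes report something else, mostly with a low value. They report only what shows in the picture. A call takes as long as a camera call.
- cut_out(query, picture): "mask" (480x640 bool, what is visible of it) and "point" ([row, column] in pixels, amid what is visible of it).
The state is a dict: "clock": time; "joints": joint angles; "dq": joint speeds; "joint_efforts": joint torques, N m; "position": TCP position; "ee_rot": TCP orientation; "force": force on the tool from outside, world axes, zero at the start; "ft_torque": the same for the moment, N m; "width": opening from 0.0 (shut) to 1.0 (fully open); "gripper_force": force on a finger pad.
Only numpy, scipy, OpenCV 4.12 (cv2) and the standard library are available. Lean on these libraries where they do the work, as an engineer would, in place of code of your own. Each camera call takes 0.05 s, during which the arm holds its last target. There are 200 camera calls.

### The job

Stand the two lidded glass sauce jars from the counter upright in the two empty cells of the steel jar warmer, one per cell, setting them down gently. Then turn the warmer's fill tap clockwise from off, counting the clicks, to its third stop (full flow) and not on to the fourth, and hold it there: it springs back when let go, so finish while still gripping the tap at the third stop. Leave everything else where it stands.

Things in the scene. Friction and masses are not known exactly. Their poses are not given: they have to be found in the camera images.
- jar_1_mid (a point): Centre (half-way up) of a sauce jar: upright glass jar with paper label, brown-red contents and plain aluminium screw lid; straight-sided, diameter 62, overall height 105 (lid: top 16, diameter 60), about 0.3 kg. It stands on the counter at the start. z of the point is the jar's axis, up.
- jar_2_mid (a point): Centre (half-way up) of the second sauce jar, identical to the first.
- warmer: The jar warmer: fixed low steel box, 170 by 410, rim and deck 140 above the counter; origin under its centre. x across it towards its back, y along it, away from the tap, z up. An open bath holds a row of three cells along y, 90 apart, floors 95 above the counter. At the -y end is a closed deck with the fill tap; behind the tap a thin spout, 36 high, runs from x 62, y -165 to x 62, y -85.
- cell_b (a point): Centre of the floor of the middle cell of the warmer's rack (warmer x 0, y 55, z 95), empty at the start. A cell is 84 by 84 inside, walls 6 thick between cells and 40 high above the cell floor; the bath's rim is 45 above the cell floor. Axes as the warmer's.
- cell_c (a point): Centre of the floor of the cell next to the tap's deck (warmer x 0, y -35, z 95), empty at the start; same size and axes as cell_b, 90 along -y from it.
- tap_grip (a point): Where to grip the fill tap, on its vertical axis (warmer x 0, y -150, z 180 at any angle). The tap is a black bar-shaped knob: bar 54 long, 13 wide, its sides free from 24 below to 10 above this point, on a round skirt of diameter 46. The point's x axis lies along the bar and turns with it (at off: the warmer's x); the white pointer line is at the bar's -x end; z up.
- tap (a joint): Angle of the fill tap, rad: 0 at off (an end stop), growing clockwise from above. It clicks every 24 degrees: stops 1 to 4 at 0.419, 0.838, 1.257, 1.676, marked by 1 to 4 dots on the deck. Stops 1 and 2 stay where left (within 0.04); from 3 and 4 a spring turns it back to 2 when let go. About 0.09 N m to pass a click, 0.10 N m to hold at stop 3.
- pot: Lidded steel pot, diameter 66 (lid 69), 122 high with its black lid knob, standing in the rack's third cell, the one farthest from the tap; origin under its centre. Leave alone.
- carton: Drink carton, 70 by 70, 177 high, standing among the jars; origin under its centre. Leave alone.
- tub: Round blue ice-cream tub with orange lid, diameter 84, 90 high, standing among the jars; origin under its centre. Leave alone.
- carton_left: Taller drink carton, 70 by 70, 207 high, at the left; origin under its centre. Leave alone.
- wine: Wine bottle, diameter 74, 300 high, at the left; origin under its centre. Leave alone.
- sweets: Flat orange box of sweets, 220 by 110 by 25, at the back right; origin under its centre. Leave alone.
- spoon: Steel spoon with a wooden handle, 200 long, lying between the robot and the warmer's left end. Leave alone.

How it is judged:
By the outcome, as a careful person would: the job done as asked, in the order asked, and still so for the second after the job is handed in, while the arm keeps its last pose, push and grip.
It also fails if it takes over 70 s, if anything falls off the work surface, if the arm or the gripper's body presses on something with over 40 N, if the wrist force passes 120 N, or if a joint passes its speed limit or range.

## Working session

There is one attempt and no reset: what is moved stays moved. The work goes in short steps, Python scripts to look and compute and a tool call to move; the robot and the scene stay as the last step left them, time stands still between calls to the robot, and variables do not carry over. Pictures are saved under pics/ and viewed, at most 10 in all, crops included, and the job is handed in when it is done.

Besides the shell and the picture viewer there is one more tool, called after "Emit:" in YAML: its name, and indented under it one key for each argument. play_rows: Moves the arm, as the interface text tells. Its arguments: {"type":"object","properties":{"increments":{"type":"string"},"grip_force":{"type":"number"}},"required":["increments"]}

```bash
mkdir -p pics; cat > h.py <<'E'
import numpy as np, cv2
from cell import arm, vision, job, cut_out
def cloud(p):
    z=p["z_map"]; K=p["mtx"]; T=p["cam_to_world"]
    v,u=np.mgrid[0:480,0:640]
    c=np.stack([(u-K[0,2])/K[0,0]*z,-(v-K[1,2])/K[1,1]*z,-z,np.ones_like(z)],-1)
    w=(c@T.T)[...,:3]; w[z==0]=np.nan
    return w
def save(p,n): cv2.imwrite("pics/"+n,cv2.cvtColor(p["frame"],cv2.COLOR_RGB2BGR))
E
python3 - <<'E'
from h import *
s=arm.observe(); print({k:np.round(v,3).tolist() for k,v in s.items()}, arm.hold_point_z)
ims=[]
for n in ("top","side"):
    p=vision.get_image(n); save(p,n+"0.png"); w=cloud(p)
    print(n,p["cam_to_world"].round(3).tolist(),p["mtx"].round(1).tolist())
    for q in ("jar_1_mid","warmer","tap_grip","pot","carton","tub","carton_left","wine","sweets","spoon"):
        for d in cut_out(q,p)[:3]:
            if d["confidence"]<.3: continue
            m=w[d["mask"]]; m=m[~np.isnan(m[:,0])]
            if len(m)<5: continue
            print(q,round(d["confidence"],2),np.round(d["point"]),"lo",np.percentile(m,2,0).round(3),"hi",np.percentile(m,98,0).round(3))
E
```

```text
{'clock': 0.0, 'joints': [-1.422, 0.435, 0.025, 1.574, -0.012, 1.134, -0.075], 'dq': [-0.0, 0.0, 0.003, -0.001, 0.001, -0.001, -0.0], 'joint_efforts': [0.0, -66.784, 0.985, -31.445, -0.061, 0.043, 0.0], 'position': [0.156, 0.605, 0.226], 'ee_rot': [-0.395, -3.117, 0.002], 'force': [-0.285, -0.042, -0.602], 'ft_torque': [0.015, 0.045, 0.003], 'gripper_force': 0.0, 'width': 1.0} 0.0188
top [[0.003, 0.986, -0.168, 0.305], [-1.0, 0.005, 0.011, 0.111], [0.012, 0.168, 0.986, 1.473], [0.0, 0.0, 0.0, 1.0]] [[475.9, 0.0, 315.2], [0.0, 475.9, 244.4], [0.0, 0.0, 1.0]]
jar_1_mid 0.7 [282. 462.] lo [ 0.41  -0.382  0.001] hi [ 0.468 -0.304  0.111]
jar_1_mid 0.38 [221. 341.] lo [0.57  0.001 0.142] hi [0.628 0.041 0.194]
warmer 0.66 [237. 291.] lo [ 0.43  -0.032  0.049] hi [0.663 0.365 0.174]
warmer 0.51 [226. 469.] lo [ 0.556 -0.39   0.008] hi [ 0.638 -0.315  0.178]
tap_grip 0.54 [222. 342.] lo [0.57  0.003 0.152] hi [0.616 0.041 0.194]
tap_grip 0.53 [241. 168.] lo [0.498 0.477 0.021] hi [0.58  0.555 0.209]
pot 0.66 [330. 253.] lo [0.261 0.227 0.   ] hi [0.431 0.311 0.024]
pot 0.6 [249. 241.] lo [0
[... 906 characters left out ...]
216. 308.] lo [0.571 0.019 0.148] hi [0.616 0.046 0.189]
pot 0.87 [287. 333.] lo [0.486 0.281 0.118] hi [0.546 0.342 0.212]
carton 0.8 [166. 318.] lo [ 0.556 -0.377  0.013] hi [ 0.639 -0.31   0.173]
tub 0.71 [203. 363.] lo [ 0.406 -0.231 -0.002] hi [ 0.48  -0.153  0.091]
tub 0.49 [217. 306.] lo [0.57  0.017 0.145] hi [0.619 0.046 0.189]
carton_left 0.74 [376. 314.] lo [0.497 0.488 0.   ] hi [0.584 0.569 0.205]
wine 0.94 [382. 424.] lo [0.302 0.518 0.007] hi [0.37  0.564 0.298]
wine 0.44 [276. 316.] lo [ 0.425 -0.016  0.019] hi [0.672 0.384 0.173]
sweets 0.87 [203. 266.] lo [ 0.632 -0.266  0.003] hi [ 0.84  -0.154  0.028]
spoon 0.89 [328. 402.] lo [ 0.253  0.243 -0.005] hi [0.401 0.532 0.246]
```

View pics/top0.png

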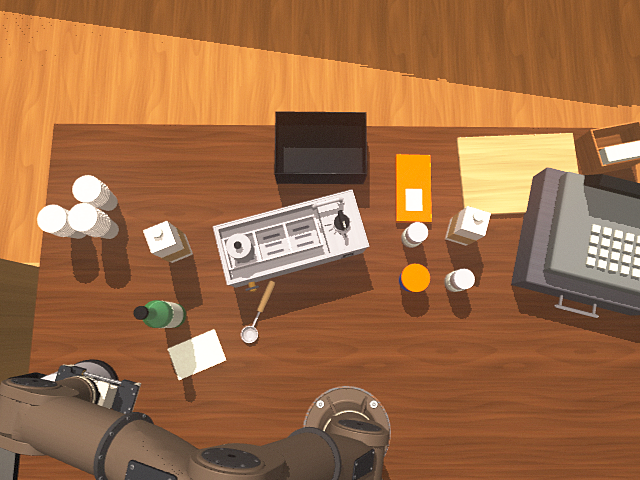

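View pics/side0.png

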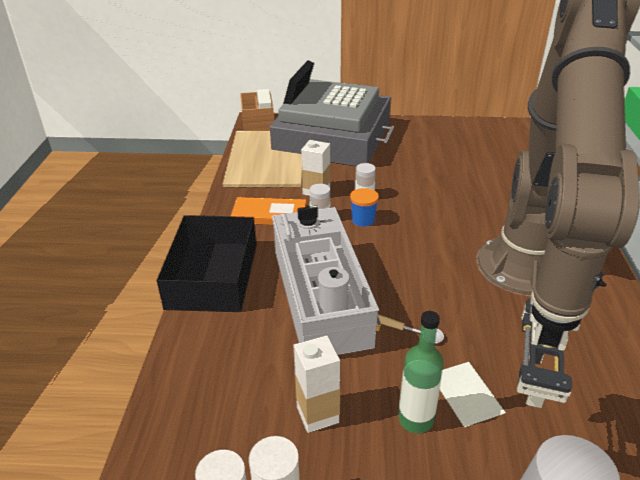

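The top picture shows the jars at (415,235) and (461,280), with the tub at (415,278) and the carton at (470,226). The warmer is centred near (291,237), its tap at (342,222) and the pot at (240,247). The side picture shows the same layout, with the tap at (308,216).

```bash
python3 - <<'E'
from h import *
for n in ("top","side"):
    p=vision.get_image(n); w=cloud(p); x,y,z=w[...,0],w[...,1],w[...,2]
    def box(x0,x1,y0,y1,z0,z1): 
        return w[(x>x0)&(x<x1)&(y>y0)&(y<y1)&(z>z0)&(z<z1)]
    print(n)
    for nm,b in dict(j1=(.39,.49,-.40,-.27),j2=(.50,.60,-.30,-.15),tub=(.39,.5,-.25,-.13),carton=(.54,.66,-.40,-.29)).items():
        for z0,z1 in ((.095,.12),) if nm[0]=="j" else ((.08,.11),) if nm=="tub" else ((.13,.2),):
            q=box(*b,z0,z1)
            if len(q)<8: print(nm,len(q)); continue
            (c,r)=cv2.minEnclosingCircle(q[:,:2].astype(np.float32))
            print(nm,len(q),"circ",np.round(c,4),round(r,4),"mid",((np.percentile(q,2,0)+np.percentile(q,98,0))/2).round(4),"z",np.median(q[:,2]).round(4),np.percentile(q[:,2],98).round(4))
    for z0,z1 in((.125,.152),(.02,.15)):
        q=box(.38,.72,-.06,.42,z0,z1); 
        r=cv2.minAreaRect(q[:,:2].astype(np.float32)); print("rim",len(q),np.round(r[0],4),np.round(r[1],4),round(r[2],2),np.median(q[:,2]).round(4))
    q=box(.53,.66,-.02,.06,.172,.21); 
    if len(q): print("tap top",len(q),np.median(q,0).round(4),cv2.minAreaRect(q[:,:2].astype(np.float32)))
    q=box(.45,.6,.06,.26,.085,.108)
    print("floors",len(q),np.median(q,0).round(4))
    h=p["frame"]
    c=(h[190:290,280:380] if n=="top" else h[195:275,260:360]); cv2.imwrite(f"pics/c{n}.png",cv2.cvtColor(cv2.resize(c,None,fx=6 if n=="top" else 7,fy=6 if n=="top" else 7),cv2.COLOR_RGB2BGR))
E
```

```text
top
j1 350 circ [ 0.4399 -0.3351] 0.0305 mid [ 0.4398 -0.3345  0.1047] z 0.1053 0.1109
j2 301 circ [ 0.5768 -0.2054] 0.0307 mid [ 0.5734 -0.2048  0.1044] z 0.1052 0.1113
tub 644 circ [ 0.444  -0.1978] 0.042 mid [ 0.444 -0.197  0.09 ] z 0.0903 0.0962
carton 737 circ [ 0.5975 -0.3549] 0.0479 mid [ 0.597  -0.3538  0.1564] z 0.1649 0.1796
rim 4067 [0.5555 0.1657] [0.1773 0.4162] 15.68 0.1399
rim 8545 [0.5279 0.158 ] [0.2348 0.4165] 15.94 0.116
tap top 147 [0.6034 0.0257 0.1883] ((0.6127466559410095, 0.03400172293186188), (0.09453392773866653, 0.032307036221027374), 12.35824966430664)
floors 2181 [0.5405 0.1722 0.0959]
side
j1 174 circ [ 0.4427 -0.3343] 0.038 mid [ 0.4396 -0.3303  0.1006] z 0.1013 0.1058
j2 183 circ [ 0.5773 -0.2006] 0.0349 mid [ 0.5737 -0.1998  0.1022] z 0.1021 0.1081
tub 386 circ [ 0.4444 -0.1934] 0.0482 mid [ 0.4433 -0.1928  0.0864] z 0.0871 0.0916
carton 483 circ [ 0.5964 -0.3478] 0.05 mid [ 0.5966 -0.3449  0.1532] z 0.159 0.1753
rim 3974 [0.5547 0.1682] [0.1768 0.4224] 15.6 0.1369
rim 9258 [0.5297 0.1611] [0.2285 0.4224] 15.66 0.1165
tap top 161 [0.596  0.029  0.1818] ((0.6142503023147583, 0.031019482761621475), (0.09507445245981216, 0.022371359169483185), 19.73668670654297)
floors 1116 [0.5489 0.1399 0.0938]
```

View pics/ctop.png

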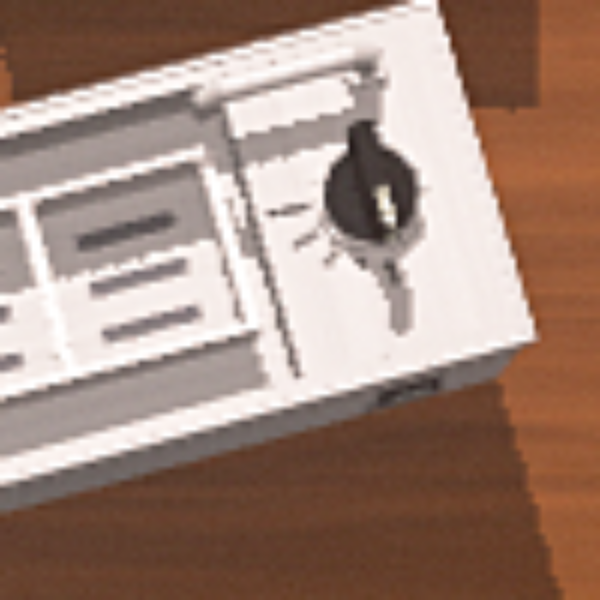

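The top crop shows the tap bar lying along the warmer's x, with the pointer at (385,205) in the crop. That means the tap is off. The warmer's yaw is about 15.65°, so I'm setting out towards the first jar, high over everything.

Emit:
play_rows:
  increments: "0 0 -4 5.2 1;0 0 -4 5.2 1;0 0 -4 5.2 1;0 0 -4 0 1"

```text
clock: 1.53
position: [0.1556, 0.6049, 0.3887]
ee_rot: [0.823, 3.032, -0.0]
force: [-0.6, 1.3, 0.1]
width: 1.005
gripper_force: 0.0
```

Emit:
play_rows:
  increments: "-3.4 -1.83 0 0 1;-3.4 -1.83 0 0 1;-3.4 -1.83 0 0 1;-3.4 -1.83 0 0 1;-3.4 -1.83 0 0 1"

```text
clock: 1.95
position: [0.2578, 0.4393, 0.3869]
ee_rot: [0.814, 3.034, 0.001]
force: [0.8, 0.6, 0.7]
width: 0.999
gripper_force: 0.0
```

Emit:
play_rows:
  increments: "-3.4 -1.83 0 0 1;-3.4 -1.83 0 0 1;-3.4 -1.83 0 0 1;-3.4 -1.83 0 0 1;-3.4 -1.83 0 0 1"

```text
clock: 2.37
position: [0.3591, 0.2748, 0.387]
ee_rot: [0.814, 3.034, 0.001]
force: [0.1, 0.9, 0.5]
width: 0.999
gripper_force: 0.0
```

Emit:
play_rows:
  increments: "-3.4 -1.83 0 0 1;-3.4 -1.83 0 0 1;-3.4 -1.83 0 0 1;-3.4 -1.83 0 0 1;-3.4 -1.83 0 0 1"

```text
clock: 2.78
position: [0.4605, 0.1105, 0.3871]
ee_rot: [0.814, 3.034, 0.002]
force: [0.4, 0.8, 0.1]
width: 1.0
gripper_force: 0.0
```

```bash
cat > plan.py <<'E'
# usage: plan.py x y z yawdeg : what remains, in tool axes (cm, deg); yaw = direction of tool y
import sys
from h import *
from scipy.spatial.transform import Rotation as Ro
s=arm.observe(); R=Ro.from_rotvec(s["ee_rot"]).as_matrix(); p=np.array(s["position"])
yaw=np.degrees(np.arctan2(R[1,1],R[0,1]))
print("t",round(s["clock"],2),"pos",p.round(4),"yaw",yaw.round(2),"tilt",np.degrees(np.arccos(-R[2,2])).round(2),"w",round(s["width"],3),"F",np.round(s["force"],1),"gf",round(s["gripper_force"],1),"j",np.round(s["joints"],2))
a=[float(v) for v in sys.argv[1:]]
if len(a)==4:
    t=np.radians(yaw); d=np.array(a[:3])-p
    print("tool x,y,z cm",(100*np.array([-np.sin(t)*d[0]+np.cos(t)*d[1],np.cos(t)*d[0]+np.sin(t)*d[1],-d[2]])).round(2),"turn",round((yaw-a[3]+180)%360-180,2))
E
python3 plan.py .44 -.3325 .25 60
```

```text
t 2.78 pos [0.4605 0.1105 0.3871] yaw 59.98 tilt 0.06 w 1.0 F [0.4 0.8 0.1] gf 0.0 j [-0.82  0.07  0.52  1.68 -0.03  1.4   0.75]
tool x,y,z cm [-20.39 -39.38  13.71] turn -0.02
```

Emit:
play_rows:
  increments: "-1.7 -3.28 1 0 1;-1.7 -3.28 1 0 1;-1.7 -3.28 1 0 1;-1.7 -3.28 1 0 1"

```text
clock: 3.12
position: [0.4527, -0.037, 0.3465]
ee_rot: [0.814, 3.034, 0.001]
force: [1.1, 0.4, 0.2]
width: 0.999
gripper_force: 0.0
```

Emit:
play_rows:
  increments: "-1.7 -3.28 1 0 1;-1.7 -3.28 1 0 1;-1.7 -3.28 1 0 1;-1.7 -3.28 1 0 1"

```text
clock: 3.45
position: [0.4459, -0.1845, 0.3067]
ee_rot: [0.813, 3.033, 0.001]
force: [1.5, 0.4, -0.4]
width: 0.999
gripper_force: 0.0
```

Emit:
play_rows:
  increments: "-1.7 -3.28 1 0 1;-1.7 -3.28 1 0 1;-1.7 -3.28 1 0 1;-1.7 -3.28 1 0 1;0 0 0 0 1"

```text
clock: 3.87
position: [0.436, -0.3378, 0.2655]
ee_rot: [-0.827, -3.029, 0.007]
force: [-0.7, 1.1, 0.4]
width: 1.002
gripper_force: 0.0
```

```bash
python3 plan.py .44 -.3325 .055 60; python3 - <<'E'
from h import *
p=vision.get_image("side"); f=p["frame"]; w=cloud(p)
c=f[80:240,270:430]; cv2.imwrite("pics/j1s.png",cv2.cvtColor(cv2.resize(c,None,fx=3.6,fy=3.6),cv2.COLOR_RGB2BGR))
E
```

```text
t 3.87 pos [ 0.436  -0.3378  0.2655] yaw 59.46 tilt 0.26 w 1.002 F [-0.7  1.1  0.4] gf 0.0 j [-0.06  0.35  0.85  1.74 -0.28  1.17  1.9 ]
tool x,y,z cm [-0.07  0.66 21.05] turn -0.54
```

View pics/j1s.png

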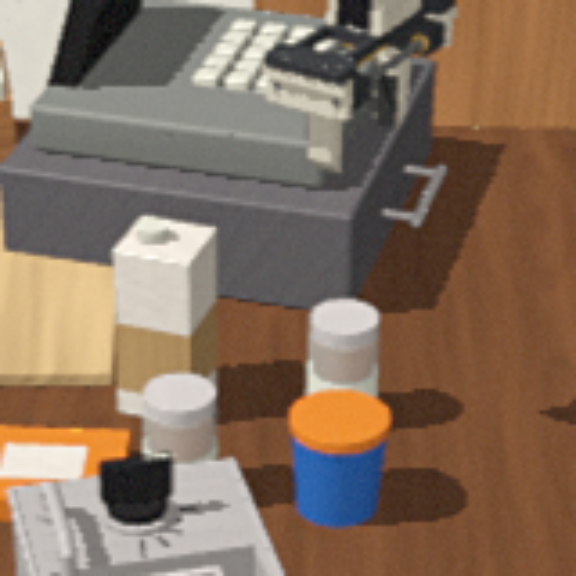

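The picture shows the open gripper above jar 1, whose lid is at (343,325) in the crop. The tub and carton are clear, so I can descend.

Emit:
play_rows:
  increments: "0 0.66 3.5 -0.5 1;0 0 4 0 1;0 0 4 0 1;0 0 4 0 1;0 0 3 0 1"

```text
clock: 4.33
position: [0.4428, -0.3225, 0.0792]
ee_rot: [-0.797, -3.037, -0.002]
force: [1.3, 1.0, -0.7]
width: 0.997
gripper_force: 0.0
```

Emit:
play_rows:
  increments: "0 0 1.5 0 1;0 0 1 0 1;0 0 0 0 1"

```text
clock: 4.58
position: [0.4426, -0.3232, 0.0554]
ee_rot: [-0.798, -3.036, -0.002]
force: [-0.1, 0.3, 0.4]
width: 1.002
gripper_force: 0.0
```

```bash
python3 plan.py .44 -.3325 .055 60; python3 - <<'E'
from h import *
p=vision.get_image("side"); f=p["frame"]
c=f[120:240,310:430]; cv2.imwrite("pics/j1g.png",cv2.cvtColor(cv2.resize(c,None,fx=4,fy=4),cv2.COLOR_RGB2BGR))
E
```

```text
t 4.58 pos [ 0.4426 -0.3232  0.0554] yaw 60.54 tilt 0.15 w 1.002 F [-0.1  0.3  0.4] gf 0.0 j [ 0.08  0.59  0.65  1.98 -0.52  0.75  2.1 ]
tool x,y,z cm [-0.23 -0.94  0.04] turn 0.54
```

View pics/j1g.png

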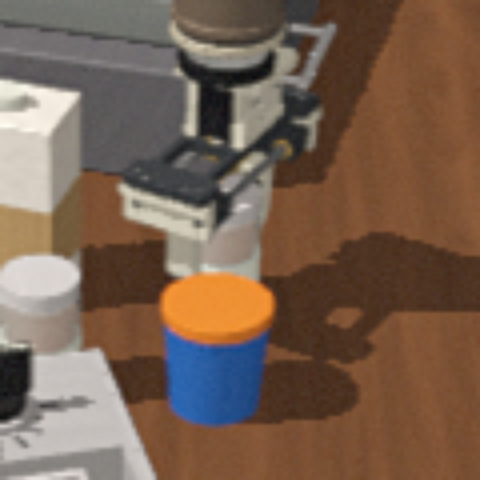

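The gripper straddles jar 1, shifted about 9 mm along its closing axis because the reading had lagged. I'll correct that and close.

Emit:
play_rows:
  increments: "-0.2 -0.9 0 0.5 1;0 0 0 0 1;0 0 0 0 -1;0 0 0 0 -1;0 0 0 0 -1"
  grip_force: 20

```text
clock: 5.05
position: [0.4405, -0.3336, 0.0573]
ee_rot: [0.814, 3.033, 0.0]
force: [0.4, 0.7, -0.1]
width: 0.831
gripper_force: 0.0
```

Emit:
play_rows:
  increments: "0 0 0 0 -1;0 0 0 0 -1;0 0 0 0 -1;0 0 0 0 -1;0 0 0 0 -1"

```text
clock: 5.47
position: [0.4402, -0.3338, 0.0569]
ee_rot: [0.814, 3.034, -0.0]
force: [-1.2, -1.3, 2.5]
width: 0.673
gripper_force: 20.0
```

```bash
python3 plan.py .5402 .22 .3 15.65
```

```text
t 5.47 pos [ 0.4402 -0.3338  0.0569] yaw 59.96 tilt 0.03 w 0.673 F [-1.2 -1.3  2.5] gf 20.0 j [ 0.1   0.6   0.66  1.97 -0.52  0.75  2.11]
tool x,y,z cm [ 19.07  52.95 -24.31] turn 44.31
```

Emit:
play_rows:
  increments: "0 0 -2 0 -1;0 0 -4 0 -1;0 0 -4 0 -1;0 0 -4 6.3 -1;0 0 -4 6.3 -1"

```text
clock: 5.88
position: [0.4393, -0.3328, 0.238]
ee_rot: [-1.149, -2.922, -0.001]
force: [1.8, -1.1, -3.3]
width: 0.673
gripper_force: 20.0
```

Emit:
play_rows:
  increments: "0 0 -4 6.3 -1;0 0 -2.3 6.3 -1;0 0 0 6.3 -1;0 0 0 6.4 -1;0 0 0 6.4 -1"

```text
clock: 6.3
position: [0.4401, -0.3329, 0.2997]
ee_rot: [-1.904, -2.499, -0.002]
force: [-0.1, -0.3, -3.5]
width: 0.673
gripper_force: 20.0
```

Emit:
play_rows:
  increments: "0 0 0 0 -1;0 0 0 0 -1"

```text
clock: 6.47
position: [0.44, -0.333, 0.2991]
ee_rot: [-1.892, -2.506, 0.0]
force: [0.0, -0.1, -3.3]
width: 0.67
gripper_force: 20.0
```

```bash
python3 plan.py .5402 .22 .3 15.65
```

```text
t 6.47 pos [ 0.44   -0.333   0.2991] yaw 15.88 tilt 0.08 w 0.67 F [ 0.  -0.1 -3.3] gf 20.0 j [-0.21  0.39  1.08  1.7  -0.35  1.28  1.22]
tool x,y,z cm [50.44 24.77 -0.09] turn 0.23
```

Emit:
play_rows:
  increments: "3.36 1.65 0 0.2 -1;3.36 1.65 0 0 -1;3.36 1.65 0 0 -1;3.36 1.65 0 0 -1;3.36 1.65 0 0 -1"

```text
clock: 6.88
position: [0.4744, -0.148, 0.2995]
ee_rot: [-1.897, -2.503, -0.0]
force: [0.7, 0.5, -3.0]
width: 0.673
gripper_force: 20.0
```

Emit:
play_rows:
  increments: "3.36 1.65 0 0 -1;3.36 1.65 0 0 -1;3.36 1.65 0 0 -1;3.36 1.65 0 0 -1;3.36 1.65 0 0 -1"

```text
clock: 7.3
position: [0.5091, 0.0363, 0.2997]
ee_rot: [-1.896, -2.504, -0.001]
force: [0.4, -0.5, -2.6]
width: 0.672
gripper_force: 20.0
```

Emit:
play_rows:
  increments: "3.36 1.65 0 0 -1;3.36 1.65 0 0 -1;3.36 1.65 0 0 -1;2.5 1.2 0 0 -1;1.5 0.7 0 0 -1"

```text
clock: 7.72
position: [0.5375, 0.1928, 0.2988]
ee_rot: [-1.891, -2.507, 0.001]
force: [0.1, -0.5, -2.3]
width: 0.67
gripper_force: 20.0
```

Emit:
play_rows:
  increments: "1.8 0.9 0 0 -1;0.9 0.5 0 0 -1;0 0 0 0 -1;0 0 0 0 -1"

```text
clock: 8.05
position: [0.5441, 0.2168, 0.2995]
ee_rot: [1.901, 2.5, -0.002]
force: [0.5, -0.8, -2.6]
width: 0.673
gripper_force: 20.0
```

```bash
python3 plan.py .5402 .22 .152 15.65; python3 - <<'E'
from h import *
for n,sl in (("side",np.s_[130:350,240:400]),("top",np.s_[170:300,200:390])):
    p=vision.get_image(n); c=p["frame"][sl]; c=cv2.resize(c,None,fx=3,fy=3); cv2.imwrite(f"pics/b_{n}.png",cv2.cvtColor(c,cv2.COLOR_RGB2BGR))
    w=cloud(p); x,y,z=w[...,0],w[...,1],w[...,2]
    q=w[(x>.48)&(x<.61)&(y>.15)&(y<.29)&(z>.235)&(z<.275)]
    print(n,len(q),(np.percentile(q,2,0).round(4),np.percentile(q,98,0).round(4)) if len(q) else 0)
E
```

```text
t 8.05 pos [0.5441 0.2168 0.2995] yaw 15.49 tilt 0.07 w 0.673 F [ 0.5 -0.8 -2.6] gf 20.0 j [-1.18  0.46  1.07  1.62 -0.41  1.31  0.23]
tool x,y,z cm [ 0.41 -0.29 14.75] turn -0.16
side 315 (array([0.512 , 0.2232, 0.2423]), array([0.5706, 0.2511, 0.2744]))
top 0 0
```

View pics/b_side.png

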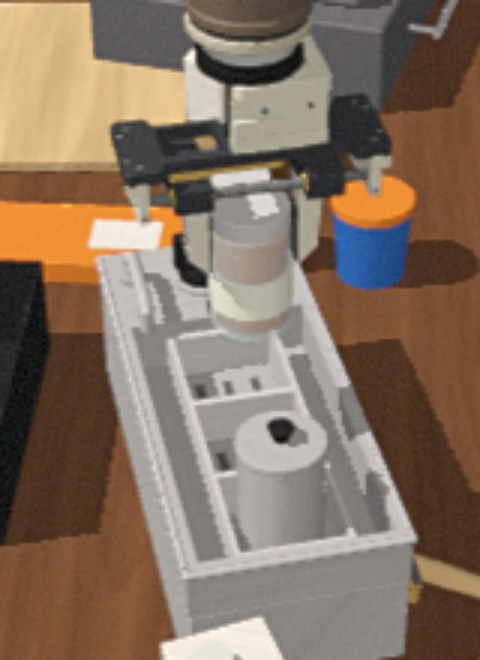

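The picture shows the jar upright above the rack. The pot fills the nearest cell, at (280,470) in the crop, and the middle cell is just in front of it at (245,440). I'll nudge slightly and lower.

Emit:
play_rows:
  increments: "0.24 -0.24 2 -0.2 -1;0 0 3 0 -1;0 0 3 0 -1;0 0 2.5 0 -1;0 0 1.5 0 -1"

```text
clock: 8.57
position: [0.5399, 0.2179, 0.1775]
ee_rot: [-1.899, -2.501, 0.003]
force: [0.1, -0.3, -2.3]
width: 0.673
gripper_force: 20.0
```

Emit:
play_rows:
  increments: "0 0 1 0 -1;0 0 0.6 0 -1;0 0 0.4 0 -1;0 0 0 0 -1;0 0 0 0 -1"

```text
clock: 8.98
position: [0.5418, 0.2196, 0.1606]
ee_rot: [1.898, 2.503, 0.002]
force: [0.1, -0.1, -3.1]
width: 0.667
gripper_force: 20.0
```

```bash
python3 plan.py .541 .2185 .152 15.65
```

```text
t 8.98 pos [0.5418 0.2196 0.1606] yaw 15.66 tilt 0.07 w 0.667 F [ 0.1 -0.1 -3.1] gf 20.0 j [-1.11  0.58  0.96  1.81 -0.55  1.04  0.34]
tool x,y,z cm [-0.08 -0.1   0.86] turn 0.01
```

Emit:
play_rows:
  increments: "0 0 0.3 0 -1;0 0 0.2 0 -1;0 0 0.1 0 -1;0 0 0 0 -1"

```text
clock: 9.32
position: [0.5411, 0.2198, 0.1536]
ee_rot: [-1.898, -2.504, 0.0]
force: [-0.2, 0.6, -1.9]
width: 0.67
gripper_force: 20.0
```

Emit:
play_rows:
  increments: "0 0 0.1 0 -1;0 0 0.1 0 -1;0 0 0 0 -1"

```text
clock: 9.57
position: [0.5413, 0.2197, 0.152]
ee_rot: [-1.898, -2.503, -0.001]
force: [-0.8, 0.3, 0.4]
width: 0.669
gripper_force: 20.0
```

Wrist force went from -2.6 N to +0.4 N, so the jar stands on the floor. Releasing.

Emit:
play_rows:
  increments: "0 0 0 0 1;0 0 0 0 1;0 0 0 0 1;0 0 0 0 1;0 0 0 0 1"

```text
clock: 9.98
position: [0.5413, 0.2197, 0.1518]
ee_rot: [1.898, 2.503, 0.0]
force: [0.4, -1.0, -0.1]
width: 0.975
gripper_force: 0.0
```

Emit:
play_rows:
  increments: "0 0 -1.5 0 1;0 0 -3.5 0 1;0 0 -4 0 1;0 0 -4 0 1;0 0 -4 0 1"

```text
clock: 10.4
position: [0.5409, 0.2193, 0.3236]
ee_rot: [1.899, 2.503, -0.001]
force: [0.3, 2.1, 0.9]
width: 1.001
gripper_force: 0.0
```

Emit:
play_rows:
  increments: "0 0 -1 0 1;0 0 0 0 1;0 0 0 0 1"

```text
clock: 10.65
position: [0.5413, 0.2198, 0.3318]
ee_rot: [1.898, 2.504, 0.002]
force: [0.2, 0.2, 0.1]
width: 0.997
gripper_force: 0.0
```

```bash
python3 plan.py .5755 -.204 .3 15.65; python3 - <<'E'
from h import *
for n in ("side","top"):
    p=vision.get_image(n); 
    w=cloud(p); x,y,z=w[...,0],w[...,1],w[...,2]
    q=w[(x>.48)&(x<.61)&(y>.15)&(y<.265)&(z>.188)&(z<.215)]
    print(n,len(q),(np.percentile(q,2,0).round(4),np.percentile(q,98,0).round(4),np.median(q[:,2])) if len(q) else 0)
E
```

```text
t 10.65 pos [0.5413 0.2198 0.3318] yaw 15.69 tilt 0.06 w 0.997 F [0.2 0.2 0.1] gf 0.0 j [-1.19  0.43  1.09  1.57 -0.39  1.38  0.2 ]
tool x,y,z cm [-41.73  -8.17   3.18] turn 0.04
side 391 (array([0.5121, 0.194 , 0.1885]), array([0.5658, 0.2506, 0.2011]), np.float64(0.19716801941010897))
top 6 (array([0.5452, 0.1901, 0.1973]), array([0.555 , 0.193 , 0.2018]), np.float64(0.19896635507812732))
```

Emit:
play_rows:
  increments: "-3.8 -0.7 0.3 0 1;-3.8 -0.7 0.3 0 1;-3.8 -0.7 0.3 0 1;-3.8 -0.7 0.3 0 1;-3.8 -0.7 0.3 0 1"

```text
clock: 11.17
position: [0.5579, 0.0259, 0.3152]
ee_rot: [-1.896, -2.503, 0.003]
force: [1.5, -0.3, -0.0]
width: 1.003
gripper_force: 0.0
```

Emit:
play_rows:
  increments: "-3.8 -0.7 0.3 0 1;-3.8 -0.7 0.3 0 1;-3.8 -0.7 0.3 0 1;-3.8 -0.7 0.3 0 1;-3.8 -0.7 0.3 0 1"

```text
clock: 11.58
position: [0.5757, -0.1665, 0.2999]
ee_rot: [-1.896, -2.502, 0.001]
force: [1.8, 0.9, 0.3]
width: 0.995
gripper_force: 0.0
```

Emit:
play_rows:
  increments: "-2.5 -0.6 0 0 1;-1.2 -0.3 0 0 1;0 0 0 0 1;0 0 0 0 1"

```text
clock: 11.92
position: [0.5771, -0.2034, 0.3003]
ee_rot: [-1.899, -2.5, 0.001]
force: [0.8, 0.0, 0.5]
width: 1.003
gripper_force: 0.0
```

```bash
python3 plan.py .578 -.204 .057 15.65; python3 - <<'E'
from h import *
p=vision.get_image("side"); w=cloud(p); x,y,z=w[...,0],w[...,1],w[...,2]
q=w[(x>.52)&(x<.65)&(y>.27-.53)&(y<-.15)&(z>.085)&(z<.12)]
print(len(q),np.percentile(q,[1,99],axis=0).round(4)[:,:2],[np.round(v,4) for v in cv2.minEnclosingCircle(q[:,:2].astype(np.float32))])
E
```

```text
t 11.92 pos [ 0.5771 -0.2034  0.3003] yaw 15.56 tilt 0.13 w 1.003 F [0.8 0.  0.5] gf 0.0 j [-0.39  0.5   1.02  1.55 -0.43  1.34  0.94]
tool x,y,z cm [-0.08  0.07 24.33] turn -0.09
259 [[ 0.5487 -0.2306]
 [ 0.6055 -0.1674]] [array([ 0.5729, -0.202 ]), np.float64(0.0378)]
```

Emit:
play_rows:
  increments: "0 0.1 4 0 1;0 0 4 0 1;0 0 4 0 1;0 0 4 0 1;0 0 4 0 1"

```text
clock: 12.38
position: [0.5789, -0.2001, 0.0995]
ee_rot: [-1.894, -2.506, -0.001]
force: [1.6, 0.2, -0.0]
width: 0.999
gripper_force: 0.0
```

Emit:
play_rows:
  increments: "0 0 2.4 0 1;0 0 1.3 0 1;0 0 0.6 0 1;0 0 0 0 1;0 0 0 0 -1"

```text
clock: 12.8
position: [0.5797, -0.2028, 0.06]
ee_rot: [1.896, 2.503, 0.001]
force: [-0.0, 0.3, 0.4]
width: 0.968
gripper_force: 0.0
```

Emit:
play_rows:
  increments: "0 0 0 0 -1;0 0 0 0 -1;0 0 0 0 -1;0 0 0 0 -1;0 0 0 0 -1"

```text
clock: 13.22
position: [0.5789, -0.2032, 0.0594]
ee_rot: [1.898, 2.503, 0.001]
force: [-2.1, 0.2, 4.7]
width: 0.671
gripper_force: 20.0
```

Emit:
play_rows:
  increments: "0 0 0 0 -1;0 0 0 0 -1;0 0 0 0 -1"

```text
clock: 13.47
position: [0.5789, -0.2032, 0.0594]
ee_rot: [1.898, 2.503, 0.001]
force: [-1.6, -0.3, 6.6]
width: 0.667
gripper_force: 20.0
```

```bash
python3 plan.py .5654 .1318 .3 15.65
```

```text
t 13.47 pos [ 0.5789 -0.2032  0.0594] yaw 15.65 tilt 0.04 w 0.667 F [-1.6 -0.3  6.6] gf 20.0 j [-0.27  0.73  0.82  1.82 -0.67  0.9   1.13]
tool x,y,z cm [ 32.62   7.74 -24.06] turn 0.0
```

Emit:
play_rows:
  increments: "0 0 -2 0 -1;0 0 -4 0 -1;0 0 -4 0 -1;0 0 -4 0 -1;0 0 -4 0 -1"

```text
clock: 13.88
position: [0.578, -0.2027, 0.2402]
ee_rot: [-1.898, -2.502, 0.001]
force: [1.3, 0.1, -2.8]
width: 0.668
gripper_force: 20.0
```

Emit:
play_rows:
  increments: "0 0 -4 0 -1;0 0 -2 0 -1;3 0.7 0 0 -1;3.7 0.9 0 0 -1;3.7 0.9 0 0 -1"

```text
clock: 14.3
position: [0.5742, -0.0957, 0.2989]
ee_rot: [1.901, 2.501, 0.001]
force: [1.0, 0.4, -2.2]
width: 0.669
gripper_force: 20.0
```

Emit:
play_rows:
  increments: "3.7 0.9 0 0 -1;3.7 0.9 0 0 -1;3.7 0.9 0 0 -1;3.7 0.9 0 0 -1;3 0.7 0 0 -1"

```text
clock: 14.72
position: [0.5672, 0.0906, 0.2982]
ee_rot: [-1.894, -2.504, -0.0]
force: [1.4, 1.0, -2.4]
width: 0.665
gripper_force: 20.0
```

Emit:
play_rows:
  increments: "2.4 0.5 0 0 -1;1.5 0.4 0 0 -1;0.5 0 0 0 -1;0 0 0 0 -1;0 0 0 0 -1"

```text
clock: 15.13
position: [0.5649, 0.1298, 0.2988]
ee_rot: [1.9, 2.501, -0.001]
force: [-0.9, -0.7, -3.1]
width: 0.669
gripper_force: 20.0
```

```bash
python3 plan.py .5654 .1318 .1545 15.65; python3 - <<'E'
from h import *
p=vision.get_image("side"); c=p["frame"][130:330,240:400]; c=cv2.resize(c,None,fx=3,fy=3); cv2.imwrite("pics/c_side.png",cv2.cvtColor(c,cv2.COLOR_RGB2BGR))
E
```

```text
t 15.13 pos [0.5649 0.1298 0.2988] yaw 15.56 tilt 0.05 w 0.669 F [-0.9 -0.7 -3.1] gf 20.0 j [-1.04  0.45  1.07  1.63 -0.4   1.31  0.38]
tool x,y,z cm [ 0.17  0.1  14.43] turn -0.09
```

View pics/c_side.png

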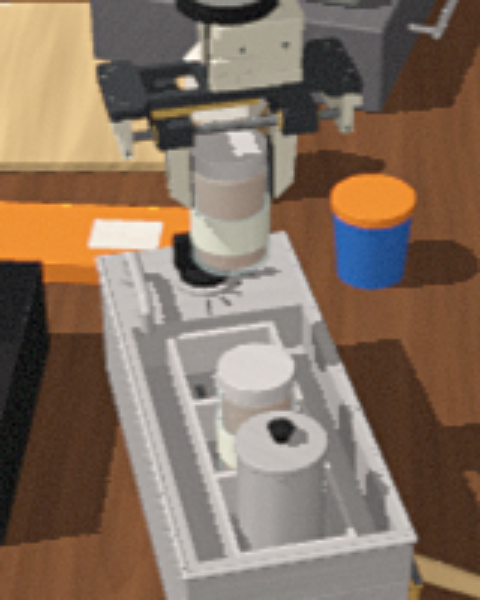

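Jar 1 stands upright in the middle cell, at (255,400) in the crop. Jar 2 is held upright above the free cell near the tap, at (225,355). Lowering it.

Emit:
play_rows:
  increments: "0.17 0.1 2.5 0 -1;0 0 3 0 -1;0 0 3 0 -1;0 0 2.5 0 -1;0 0 1.2 0 -1"

```text
clock: 15.6
position: [0.564, 0.1315, 0.1742]
ee_rot: [-1.901, -2.499, 0.004]
force: [-0.1, -0.6, -2.3]
width: 0.667
gripper_force: 20.0
```

Emit:
play_rows:
  increments: "0 0 0.8 0 -1;0 0 0.5 0 -1;0 0 0.2 0 -1;0 0 0 0 -1;0 0 0 0 -1"

```text
clock: 16.02
position: [0.5661, 0.1336, 0.1628]
ee_rot: [1.897, 2.503, 0.002]
force: [0.8, 0.2, -2.6]
width: 0.671
gripper_force: 20.0
```

```bash
python3 plan.py .5654 .1318 .1545 15.65
```

```text
t 16.02 pos [0.5661 0.1336 0.1628] yaw 15.66 tilt 0.1 w 0.671 F [ 0.8  0.2 -2.6] gf 20.0 j [-0.96  0.57  0.96  1.81 -0.54  1.04  0.49]
tool x,y,z cm [-0.16 -0.11  0.83] turn 0.01
```

Emit:
play_rows:
  increments: "0 0 0.3 0 -1;0 0 0.2 0 -1;0 0 0.1 0 -1;0 0 0 0 -1"

```text
clock: 16.35
position: [0.5652, 0.1339, 0.1556]
ee_rot: [-1.898, -2.504, 0.0]
force: [-0.4, 0.4, -2.9]
width: 0.669
gripper_force: 20.0
```

Emit:
play_rows:
  increments: "0 0 0.1 0 -1;0 0 0 0 -1;0 0 0 0 -1"

```text
clock: 16.6
position: [0.5653, 0.1338, 0.1547]
ee_rot: [-1.898, -2.504, -0.0]
force: [-0.1, 0.5, -2.0]
width: 0.668
gripper_force: 20.0
```

Emit:
play_rows:
  increments: "0 0 0.1 0 -1;0 0 0 0 -1"

```text
clock: 16.77
position: [0.5655, 0.1335, 0.1544]
ee_rot: [-1.898, -2.503, -0.001]
force: [-2.8, 0.2, 5.4]
width: 0.668
gripper_force: 20.0
```

Emit:
play_rows:
  increments: "0 0 0.1 0 -1;0 0 0 0 -1"

```text
clock: 16.93
position: [0.5652, 0.1335, 0.154]
ee_rot: [-1.898, -2.502, -0.001]
force: [-6.6, -0.5, 14.2]
width: 0.666
gripper_force: 20.0
```

Jar 2 is standing. I'll ease the pressure, release, rise and turn for the tap.

Emit:
play_rows:
  increments: "0 0 -0.15 0 -1;0 0 0 0 -1;0 0 0 0 1;0 0 0 0 1;0 0 0 0 1"

```text
clock: 17.35
position: [0.5655, 0.1338, 0.1543]
ee_rot: [1.898, 2.503, 0.0]
force: [-0.7, -0.2, 0.9]
width: 0.834
gripper_force: 0.0
```

Emit:
play_rows:
  increments: "0 0 0 0 1;0 0 0 0 1;0 0 -1.5 0 1;0 0 -3.5 0 1;0 0 -4 0 1"

```text
clock: 17.77
position: [0.5639, 0.1336, 0.2437]
ee_rot: [-1.897, -2.502, 0.006]
force: [1.5, 0.1, 0.6]
width: 1.003
gripper_force: 0.0
```

Emit:
play_rows:
  increments: "0 0 -4 0 1;0 0 -3 -7 0;0 0 0 -7 0;0 0 0 -7 0;0 0 0 -7 0"

```text
clock: 18.18
position: [0.5656, 0.1338, 0.3149]
ee_rot: [1.227, 2.891, 0.002]
force: [-0.3, 0.4, -0.9]
width: 0.761
gripper_force: 0.0
```

Emit:
play_rows:
  increments: "0 0 0 -7 0;0 0 0 -7 0;0 0 0 -7 0;0 0 0 -7 0;0 0 0 -7 0"

```text
clock: 18.6
position: [0.5653, 0.1336, 0.3143]
ee_rot: [0.301, 3.127, 0.0]
force: [-0.1, 0.3, 0.2]
width: 0.504
gripper_force: 0.0
```

Emit:
play_rows:
  increments: "0 0 0 -7 0;0 0 0 -7 0;0 0 0 -7 0;0 0 0 -6 0;0 0 0 0 0"

```text
clock: 19.02
position: [0.5654, 0.1335, 0.3144]
ee_rot: [-0.435, 3.111, 0.0]
force: [-0.9, 0.5, 0.3]
width: 0.499
gripper_force: 0.0
```

```bash
python3 plan.py .5965 .0211 .25 105.65; python3 - <<'E'
from h import *
c0=np.array([.556,.1655]); t=np.radians(15.65); X=np.array([np.cos(t),np.sin(t)]); Y=np.array([-X[1],X[0]])
for n in ("side","top"):
    p=vision.get_image(n); w=cloud(p); f=p["frame"].astype(int)
    d=w[...,:2]-c0; a,b=d@X,d@Y; z=w[...,2]
    q=(abs(a)<.05)&(abs(b+.15)<.04)&(z>.168)&(z<.2)&(f.sum(-1)<240)
    print(n,q.sum(),[np.percentile(v[q],[2,50,98]).round(4) for v in (a,b,z)] if q.sum()>5 else "")
    if q.sum()>5: print(cv2.minAreaRect(np.stack([a[q],b[q]],-1).astype(np.float32)))
    for nm,(x0,y0) in dict(jb=(.5413,.2197),jc=(.5652,.1336)).items():
        m=(np.hypot(w[...,0]-x0,w[...,1]-y0)<.05)&(z>.193)&(z<.21)
        print(nm,m.sum(),np.percentile(w[m],[2,98],axis=0).mean(0).round(4) if m.sum()>9 else "")
E
```

```text
t 19.02 pos [0.5654 0.1335 0.3144] yaw 105.93 tilt 0.02 w 0.499 F [-0.9  0.5  0.3] gf 0.0 j [-0.81  0.34  0.68  1.59 -0.22  1.29  1.75]
tool x,y,z cm [  0.09 -11.66   6.44] turn 0.28
side 149 [array([-0.0246,  0.0024,  0.0253]), array([-0.1511, -0.1416, -0.1354]), array([0.1684, 0.1811, 0.1901])]
((0.0002572815865278244, -0.1429738998413086), (0.019930193200707436, 0.05128304660320282), 88.53057861328125)
jb 349 [0.5395 0.2226 0.1973]
jc 299 [0.5636 0.1348 0.1974]
top 48 [array([-0.0266, -0.0069,  0.0063]), array([-0.156 , -0.148 , -0.1429]), array([0.1689, 0.1889, 0.195 ])]
((-0.01059119775891304, -0.14965784549713135), (0.0335276834666729, 0.013866782188415527), 2.0257863998413086)
jb 174 [0.5318 0.2277 0.2006]
jc 0
```

Emit:
play_rows:
  increments: "0.05 -3.5 0 0.3 0;0 -3.5 0 0 0;0 -3 2 0 0;0 -1.6 2 0 0;0 0 2 0 0"

```text
clock: 19.53
position: [0.5965, 0.0162, 0.2542]
ee_rot: [-0.404, 3.114, -0.004]
force: [-0.5, -0.5, 0.1]
width: 0.498
gripper_force: 0.0
```

Emit:
play_rows:
  increments: "0 0 2 0 0;0 0 1.5 0 0;0 0 0.5 0 0;0 0 0 0 0"

```text
clock: 19.87
position: [0.595, 0.0219, 0.213]
ee_rot: [0.416, -3.111, 0.0]
force: [-0.8, -0.7, 0.6]
width: 0.499
gripper_force: 0.0
```

```bash
python3 plan.py .5962 .0215 .162 105.65; python3 - <<'E'
from h import *
p=vision.get_image("side"); c=p["frame"][140:260,250:370]; c=cv2.resize(c,None,fx=4.5,fy=4.5); cv2.imwrite("pics/t_side.png",cv2.cvtColor(c,cv2.COLOR_RGB2BGR))
E
```

```text
t 19.87 pos [0.595  0.0219 0.213 ] yaw 105.24 tilt 0.14 w 0.499 F [-0.8 -0.7  0.6] gf 0.0 j [-0.59  0.45  0.67  1.7  -0.31  1.1   2.01]
tool x,y,z cm [-0.1  -0.07  5.1 ] turn -0.41
```

View pics/t_side.png

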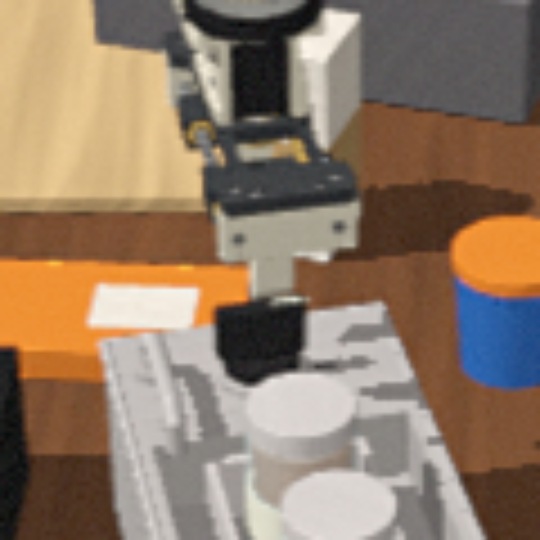

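The gripper is over the tap bar, with the finger at (272,280) and the bar at (262,330) in the crop. Both jars stand in their cells. Now I'll descend and grip.

Emit:
play_rows:
  increments: "-0.1 -0.05 1.8 -0.4 0;0 0 1.8 0 0;0 0 1 0 0;0 0 0.4 0 0;0 0 0 0 0"

```text
clock: 20.33
position: [0.5968, 0.0216, 0.1642]
ee_rot: [0.43, -3.111, 0.0]
force: [0.6, -0.7, 1.0]
width: 0.5
gripper_force: 0.0
```

Emit:
play_rows:
  increments: "0 0 0 0 0;0 0 0 0 -1;0 0 0 0 -1;0 0 0 0 -1;0 0 0 0 -1"
  grip_force: 35

```text
clock: 20.75
position: [0.5971, 0.0216, 0.1647]
ee_rot: [-0.431, 3.111, 0.0]
force: [-0.6, -0.0, 0.0]
width: 0.259
gripper_force: 0.0
```

Emit:
play_rows:
  increments: "0 0 0 0 -1;0 0 0 0 -1;0 0 0 0 -1;0 0 0 0 -1"

```text
clock: 21.08
position: [0.597, 0.0212, 0.1644]
ee_rot: [-0.43, 3.112, -0.001]
force: [0.9, -2.1, 1.8]
width: 0.138
gripper_force: 35.0
```

```bash
python3 plan.py .5962 .0215 .162 105.65; python3 -c "
from h import *
print(np.round(arm.observe()['ft_torque'],3))"
```

```text
t 21.08 pos [0.597  0.0212 0.1644] yaw 105.74 tilt 0.03 w 0.138 F [ 0.9 -2.1  1.8] gf 35.0 j [-0.56  0.5   0.64  1.76 -0.35  1.    2.05]
tool x,y,z cm [0.07 0.06 0.24] turn 0.09
[-0.254 -0.    -0.042]
```

The bar is gripped, with a measured width of 12.7 mm. I'll turn clockwise one stop at a time.

Emit:
play_rows:
  increments: "0 0 0 5 -1;0 0 0 5 -1;0 0 0 5 -1;0 0 0 5 -1;0 0 0 4 -1"

```text
clock: 21.5
position: [0.5971, 0.021, 0.1644]
ee_rot: [0.233, 3.132, -0.001]
force: [1.0, -3.4, 0.7]
width: 0.139
gripper_force: 35.0
```

Emit:
play_rows:
  increments: "0 0 0 0 -1;0 0 0 0 -1;0 0 0 0 -1"

```text
clock: 21.75
position: [0.5971, 0.0211, 0.1644]
ee_rot: [0.222, 3.133, -0.001]
force: [1.2, -4.3, 1.0]
width: 0.141
gripper_force: 35.0
```

```bash
python3 plan.py .597 .0215 .164 81.65; python3 -c "
from h import *
print(np.round(arm.observe()['ft_torque'],3))"
```

```text
t 21.75 pos [0.5971 0.0211 0.1644] yaw 81.88 tilt 0.04 w 0.141 F [ 1.2 -4.3  1. ] gf 35.0 j [-0.63  0.53  0.75  1.76 -0.41  1.02  1.7 ]
tool x,y,z cm [0.01 0.04 0.04] turn 0.23
[-0.633 -0.138 -0.024]
```

Emit:
play_rows:
  increments: "0 0 0 5 -1;0 0 0 5 -1;0 0 0 5 -1;0 0 0 5 -1;0 0 0 4.2 -1"

```text
clock: 22.17
position: [0.597, 0.0209, 0.1644]
ee_rot: [0.882, 3.015, -0.0]
force: [1.1, -3.4, 1.7]
width: 0.139
gripper_force: 35.0
```

Emit:
play_rows:
  increments: "0 0 0 0 -1;0 0 0 0 -1;0 0 0 0 -1"

```text
clock: 22.42
position: [0.597, 0.0209, 0.1644]
ee_rot: [0.873, 3.017, -0.001]
force: [0.3, -5.3, 2.9]
width: 0.138
gripper_force: 35.0
```

```bash
python3 plan.py .597 .0215 .164 57.65; python3 -c "
from h import *
print(np.round(arm.observe()['ft_torque'],3))"
```

```text
t 22.42 pos [0.597  0.0209 0.1644] yaw 57.73 tilt 0.04 w 0.138 F [ 0.3 -5.3  2.9] gf 35.0 j [-0.7   0.56  0.87  1.77 -0.49  1.04  1.36]
tool x,y,z cm [0.03 0.05 0.04] turn 0.08
[-1.15  -0.185 -0.015]
```

Emit:
play_rows:
  increments: "0 0 0 5 -1;0 0 0 5 -1;0 0 0 5 -1;0 0 0 5 -1;0 0 0 4.2 -1"

```text
clock: 22.83
position: [0.597, 0.0208, 0.1644]
ee_rot: [1.493, 2.764, -0.0]
force: [0.3, -5.1, 4.0]
width: 0.143
gripper_force: 35.0
```

Emit:
play_rows:
  increments: "0 0 0 0 -1;0 0 0 0 -1;0 0 0 0 -1"

```text
clock: 23.08
position: [0.597, 0.0208, 0.1644]
ee_rot: [1.487, 2.767, -0.001]
force: [0.0, -5.1, 3.3]
width: 0.141
gripper_force: 35.0
```

```bash
python3 plan.py .597 .0215 .164 33.65; python3 - <<'E'
from h import *
print(np.round(arm.observe()['ft_torque'],3))
p=vision.get_image("side"); c=p["frame"][160:320,240:400]; c=cv2.resize(c,None,fx=3.7,fy=3.7); cv2.imwrite("pics/end.png",cv2.cvtColor(c,cv2.COLOR_RGB2BGR))
E
```

```text
t 23.08 pos [0.597  0.0208 0.1644] yaw 33.5 tilt 0.04 w 0.141 F [ 0.  -5.1  3.3] gf 35.0 j [-0.76  0.61  0.98  1.77 -0.57  1.08  1.01]
tool x,y,z cm [0.05 0.04 0.04] turn -0.15
[-1.188 -0.029  0.099]
```

View pics/end.png

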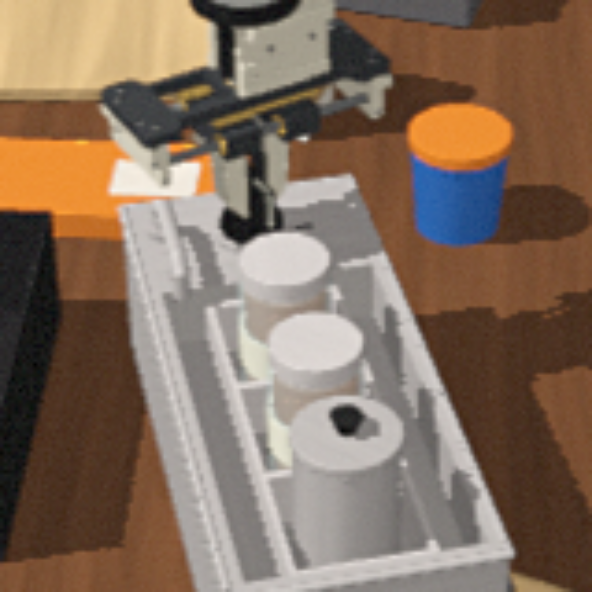

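The picture shows both jars upright in their cells, lids at (284,262) and (316,345), and the tap gripped at (255,215) after turning about 72°. The wrist measures 0.099 N m, which matches the spring load at stop 3. Handing in.

```bash
python3 -c "
from cell import job
print(job.sign_off())"
```

```text
the job is handed in; nothing more can be done
None
```

I handed the job in at about 23 s of the 70 s: both jars stand upright in the two empty cells, and the gripper is holding the tap at its third stop (turned about 72°, with the expected 0.10 N m spring load). I pressed the second jar onto its cell floor with a peak of about 14 N, then eased off before letting go.

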